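# Tighten the card stand and hold a spring clip open over its card

## Task

Turn both wing knobs on the foot of the card stand clockwise to their end stops so that the card stands firm. Then squeeze the spring clip open by its two tails, lift it off its parking block and bring it over the middle of the card's top edge, with the card reaching well in between the gaping jaws but touched by neither jaw nor pin. Finish like that, still squeezing and holding the clip wide open and upright around the edge, ready for a slip to be tucked in; leave the other things on the table where they are.

Things in the scene. Friction and masses are not known exactly. Their poses are not given: they have to be found in the camera images.
- card_stand: fixed stand: bright steel foot 64 (x) x 270 (y) x 12 mm, a plain brown upright card in the middle, a black wing knob near each end, 105 mm from the middle (left at +y, right at -y). Origin: middle of the foot's underside; z up. Card: 4 mm thick (x), 90 mm wide (y), top edge 125 mm above the table; a 22 mm thick steel holder covers it up to 35 mm
- card_top (a point): middle of the card's straight top edge; x across the card's 4 mm thickness, y along the edge, z up
- knob_left (a joint): value of the left knob's turn in rad: it grows as the knob is turned clockwise seen from above, from 0 (loosest) to the hard end stop at 1.6 (tight); it starts part-way, drags with 0.12 N m and stays where it is left
- knob_right (a joint): value of the right knob's turn in rad: it grows as the knob is turned clockwise seen from above, from 0 (loosest) to the hard end stop at 1.6 (tight); it starts part-way, drags with 0.12 N m and stays where it is left
- knob_left_grip (a point): point on the left knob's vertical axis at the height to grip, 42 mm above the table. The knob is a black wing-shaped bar 46 mm long, 12 mm thick and 26 mm high (28 to 54 mm above the table) on an 11 mm thick stem. This frame turns with the knob: x lies along the bar, y across its 12 mm thickness, z up
- knob_right_grip (a point): point on the right knob's vertical axis at the height to grip, 42 mm above the table. The knob is a black wing-shaped bar 46 mm long, 12 mm thick and 26 mm high (28 to 54 mm above the table) on an 11 mm thick stem. This frame turns with the knob: x lies along the bar, y across its 12 mm thickness, z up
- clip_block: fixed low steel parking block, 84 (x) x 70 (y) x 12 mm, with an upright steel tab 5 mm thick (x), 56 mm wide (y) whose top is 42 mm above the table, on which the clip is parked. Origin: middle of the underside
- clip: loose steel spring clip, about 90 g, like a big bulldog clip, parked on the tab, jaws down, two tails up. Origin: on the pivot pin (6 mm thick, along y), 58 mm above the table when parked; z up. Squeeze the tails along x. Tails: 30 mm wide (y), ends 41 mm above the origin; parked, 44 mm apart over the outside at the top. Jaws: 40 mm wide (y), reach 46 mm below the origin
- clip_mouth (a point): point in the clip's middle plane at the level of the lower ends of the jaws, 46 mm below the pivot; turns with the clip (same axes); the card edge passes up through here
- jaw (a joint): swing of each jaw in rad (both move alike): 0 parked (5 mm gap), 0.25 at the stop; a spring closes it. At the stop the lips gape 25 mm (jaws 38 mm overall) and the tails' outer faces are upright and parallel, 24 mm apart, 4 to 42 mm above the pivot. Squeezing the tails takes about 6 N at first, 12 N at the stop
- order_pad: bystander: white notebook lying flat, 210 x 154 x 13 mm, loose
- seasoning_pack: bystander: flat green packet, 72 x 209 x 18 mm, loose
- kitchen_timer: bystander: round red and white wind-up timer, 56 mm across, 37 mm high, loose
- tape_roll: bystander: roll of brown tape lying flat, 96 mm across, 48 mm high, loose
- salt_shaker: bystander: shaker with grey cap, 44 mm across, 90 mm high, loose
Not all that is in view belongs to the job. What is shaped like the clip_block but purple is not meant.

How it is judged:
By the outcome, as a careful person would: the job done as asked, in the order asked, and still so for the second after the job is handed in, while the arm keeps its last pose, push and grip.
It also fails if it takes over 61 s, if anything falls off the work surface, if the arm or the gripper's body presses on something with over 40 N, if the wrist force passes 120 N, or if a joint passes its speed limit or range.

## Robot

A 6-joint arm with a two-finger parallel gripper is mounted at the origin on a cart in front of the work surface, level with it; the furniture and walls round the work are solid. World frame = base frame: x ahead of the robot, y to its left, z up, the work surface at z = 0. Lengths are in m, angles in rad, forces in N, time in s.
With the tool pointing down it reaches from about 0.375 to 0.925 m from the base axis. Payload 5.7 kg.
Tool frame: the origin (TCP) lies on the centre line of the jaws, within the pads' length; the fingertips stand 25 mm ahead of it and the grasp point (between the pads) lies 6 mm ahead of it; z points along the fingers, y is the line along which they close (so a half turn about z gives the same grasp; the last joint's range is limited). The gripper opens to 88 mm and grips with 3 to 60 N. Pads are 20 mm wide; open, the fingers measure 115 mm over their backs; the gripper's body (75 mm by 178 mm) begins 61 mm behind the grasp point.
Start: joints at [-0.115, 0.359, 1.51, -0, 1.272, -0.115], TCP at [0.6, -0, 0.248] pointing down, gripper open.
Joint ranges: [-2.97, 2.97], [-1.01, 2.36], [0.21, 2.38], [-0.96, 4.11], [0.2, 2.71], [-2.98, 2.98]. Speed limits (rad/s): [2.39, 2.39, 3.14, 3.14, 3.14, 3.14].

## Interface

Orientations are given as a unit quaternion [x, y, z, w].
In Python, from workcell import robot gives the robot as it stands. The module is installed in compiled form; this text tells all that it offers.
- The arm moves only by the shell command python3 -m pendant 'ROWS' [FORCE]. ROWS is JSON, one flat list of numbers, 5 for each row, row after row: the shift along the world's x, y, z normalised to -1 to 1, where 1 is 400 mm, then the turn about the world's z normalised to -1 to 1, where 1 is pi rad, then the opening, from 0 (shut) to 1 (fully open). A call has 1 to 20 rows; each row is the pose to reach, as a shift and turn from the pose commanded when the call began, turning the shorter way round; what a row does not reach only later rows make up. A row lasts 1/8 s, in which the tool goes at most 62.5 mm and 10.7 degrees, less where a joint would pass 70% of its speed; a pose out of reach is approached as far as the arm can. A call with a number of a shift or a turn outside -1 to 1 is refused whole. A call with a gripper value outside its range is refused whole. The fingers move at their own pace and stop on an object; FORCE is the grip in N (left out, the last holds). Time passes only in rows, so rows that repeat a pose let the fingers close. It gives the time, the measured TCP pose, the force, the opening and the grip force at its end, in the units of the state.
- robot.read_state(): the state, without advancing time (a new reading comes with each control period).
- robot.grab_frame(name): name is "side" or "top"; returns the picture (400x640x3 uint8, red, green, blue); there is no depth.
- robot.calibration(name): a dict with "K" (3x3 intrinsics, pixels), "cam_to_world" (4x4, takes a point from camera to world coordinates). Camera axes: x right, y down, z forward; pixel columns grow to the right and rows downward; lengths in m; the calibration is good to about 2 mm. A picture is of the moment at which its call begins. calibration takes no time and is no camera call.
- robot.job_done(): hands the job in; it is judged then, once.
The state is a dict: "t": time; "joint_pos": joint angles; "joint_vel": joint speeds; "tau": joint torques, N m; "eef_pos": TCP position; "eef_rot": TCP orientation; "ft_force": force on the tool from outside, world axes, zero at the start; "torque": the same for the moment, N m; "width": finger opening in m; "finger_force": force on a finger pad.
Only numpy, scipy, OpenCV 4.12 (cv2) and the standard library are available. Lean on these libraries where they do the work, as an engineer would, in place of code of your own. Each camera call takes 0.05 s, during which the arm holds its last target. There are 200 camera calls.

## Working session

There is one attempt and no reset: what is moved stays moved. The work goes in short steps, Python scripts to look and compute and a shell command to move; the robot and the scene stay as the last step left them, time stands still between calls to the robot, and variables do not carry over. Pictures are saved under pics/ and viewed, at most 10 in all, crops included, and the job is handed in when it is done.

```bash
mkdir -p pics; cat > h.py <<'E'
import numpy as np, cv2
from workcell import robot
def grab(n,f):
    im=robot.grab_frame(n); cv2.imwrite('pics/'+f,cv2.cvtColor(im,cv2.COLOR_RGB2BGR)); return im
def ray(n,u,v):
    c=robot.calibration(n);K=np.array(c['K']);T=np.array(c['cam_to_world'])
    d=T[:3,:3]@np.linalg.solve(K,[u,v,1.]);return T[:3,3],d
def onz(n,u,v,z):
    o,d=ray(n,u,v);return o+d*(z-o[2])/d[2]
def proj(n,p):
    c=robot.calibration(n);K=np.array(c['K']);T=np.array(c['cam_to_world'])
    q=K@(T[:3,:3].T@(np.array(p)-T[:3,3]));return q[:2]/q[2]
E
python3 - <<'E'
from h import *
for n in('top','side'):
    grab(n,n+'0.png');c=robot.calibration(n);print(np.round(c['K'],1).tolist(),np.round(c['cam_to_world'],3).tolist())
print(robot.read_state())
E
```

```text
[[422.3, 0.0, 323.6], [0.0, 422.3, 206.0], [0.0, 0.0, 1.0]] [[-0.003, -0.975, 0.223, 0.258], [-1.0, 0.002, -0.004, 0.075], [0.004, -0.223, -0.975, 1.32], [0.0, 0.0, 0.0, 1.0]]
[[493.6, 0.0, 322.3], [0.0, 493.6, 198.7], [0.0, 0.0, 1.0]] [[0.664, -0.623, 0.413, -0.062], [-0.747, -0.545, 0.381, -0.51], [-0.012, -0.561, -0.828, 1.342], [0.0, 0.0, 0.0, 1.0]]
{'t': 0.1, 'joint_pos': array([-1.15120624e-01,  3.59464620e-01,  1.51129591e+00,  1.08679869e-06,
        1.27249792e+00, -1.15115651e-01]), 'joint_vel': array([-0.00101956, -0.00085603,  0.00013619, -0.00025858,  0.00062902,
       -0.00136836]), 'tau': array([-1.00573943e-03, -5.16363215e+01, -2.71407151e+01,  6.75204420e-02,
        2.75516213e-02, -3.27900011e-05]), 'eef_pos': array([5.99432878e-01, 4.59083856e-05, 2.46885542e-01]), 'eef_rot': array([ 7.07108408e-01,  7.07104664e-01, -5.16992290e-04, -6.53019235e-04]), 'ft_force': array([ 0.07491732,  0.41364584, -0.12133616]), 'torque': array([ 0.00864345,  0.0186769 , -0.01149257]), 'finger_force': 0.0, 'width': 0.08796936344945024}
```

View pics/top0.png

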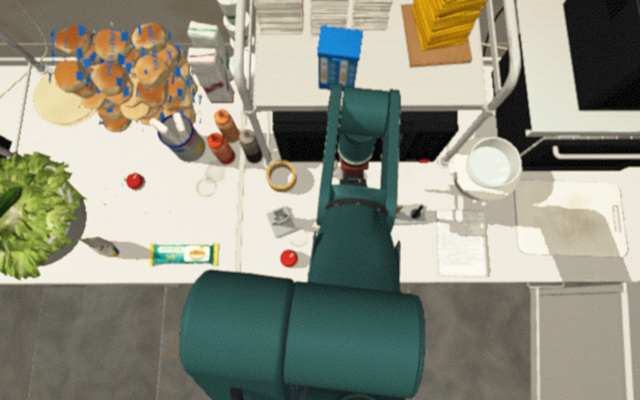

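View pics/side0.png

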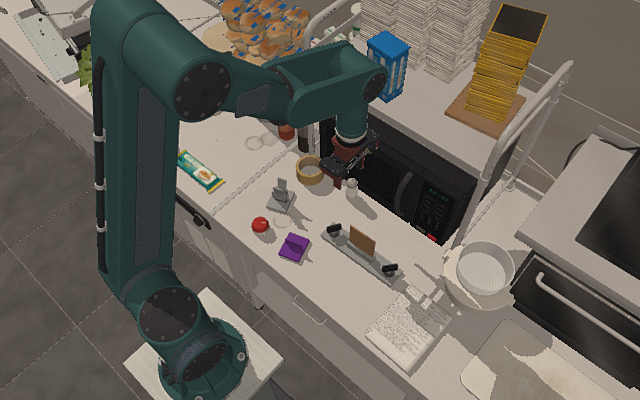

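Side view: grey block with clip at (281,195), purple decoy at (293,247), and the stand at (362,252) with black knobs at (334,230) and (390,269). The grey block fits the description: it is steel and carries the clip. I'll confirm with an enlarged crop.

```bash
python3 - <<'E'
from h import *
s=cv2.imread('pics/side0.png')[160:300,245:445];cv2.imwrite('pics/c1.png',cv2.resize(s,None,fx=4,fy=4,interpolation=cv2.INTER_CUBIC))
for p in[(334,230),(390,269)]: print(p,onz('side',*p,.054))
im=cv2.imread('pics/side0.png')
hsv=cv2.cvtColor(im,cv2.COLOR_BGR2HSV)
for nm,m in(('dark',(hsv[...,2]<60)),('brown',(hsv[...,1]>110)&(hsv[...,0]>8)&(hsv[...,0]<22))):
    m=m.astype(np.uint8);m[:215]=0;m[300:]=0;m[:,:315]=0;m[:,415:]=0
    for c in cv2.findContours(m,0,1)[0]:
        if cv2.contourArea(c)>15: print(nm,cv2.contourArea(c),cv2.boundingRect(c),cv2.boxPoints(cv2.minAreaRect(c)).round(1).tolist())
E
```

```text
(334, 230) [ 0.51774067 -0.02018201  0.054     ]
(390, 269) [ 0.52556038 -0.22589962  0.054     ]
dark 114.0 (382, 264, 16, 13) [[381.29998779296875, 266.0], [396.79998779296875, 263.70001220703125], [398.3999938964844, 274.8999938964844], [382.8999938964844, 277.20001220703125]]
dark 71.5 (327, 224, 14, 10) [[325.79998779296875, 227.39999389648438], [339.6000061035156, 222.8000030517578], [341.6000061035156, 228.8000030517578], [327.79998779296875, 233.39999389648438]]
dark 97.0 (397, 215, 18, 13) [[397.0, 215.0], [414.0, 215.0], [414.0, 227.0], [397.0, 227.0]]
brown 362.5 (349, 225, 26, 32) [[343.0, 235.8000030517578], [350.8999938964844, 224.6999969482422], [379.70001220703125, 245.1999969482422], [371.70001220703125, 256.3999938964844]]
```

View pics/c1.png

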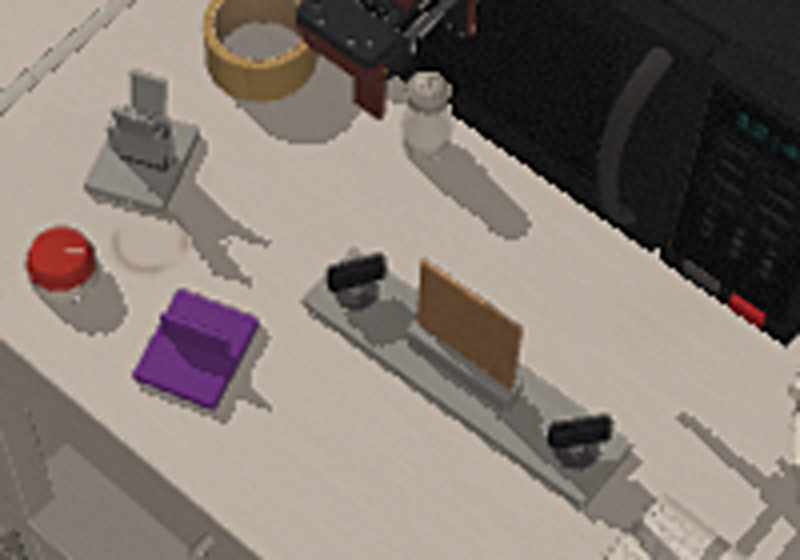

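The crop confirms it: the clip sits on the grey block at crop (145,140), and the purple block is empty. The knobs are at crop (357,272) and (580,432), and the card's top edge runs from (423,261) to (522,327). I'll swing the arm left to clear the top view of the stand.

```bash
python3 -m pendant '[-0.1,0.15,0,0,1,-0.2,0.3,0,0,1,-0.3,0.45,0,0,1,-0.35,0.6,0,0,1,-0.4,0.75,0,0,1,-0.4,0.9,0,0,1,-0.4,0.9,0,0,1]' 10
python3 - <<'E'
from h import *
grab('top','top1.png');grab('side','side1.png')
a=cv2.imread('pics/top1.png')[180:280,250:450];b=cv2.imread('pics/side1.png')[165:295,250:410]
cv2.imwrite('pics/c2.png',cv2.resize(a,None,fx=4,fy=4,interpolation=cv2.INTER_CUBIC))
cv2.imwrite('pics/c3.png',cv2.resize(b,None,fx=4.6,fy=4.6,interpolation=cv2.INTER_CUBIC))
E
```

```text
t: 0.98
eef_pos: [0.4388, 0.363, 0.2474]
eef_rot: [0.706, 0.708, 0.0, -0.0]
ft_force: [0.9, 0.2, -0.1]
width: 0.0881
finger_force: 0.0
```

View pics/c2.png

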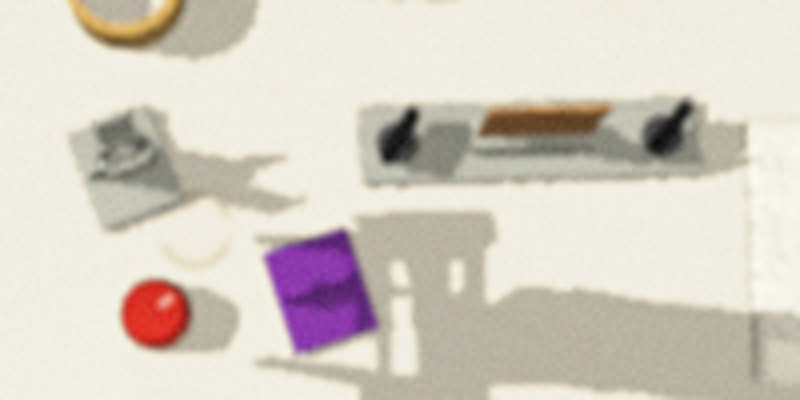

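View pics/c3.png

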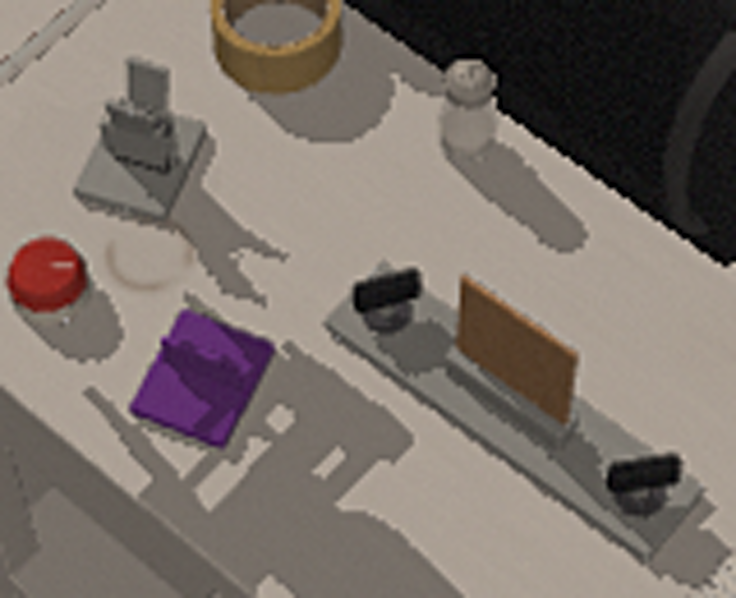

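Top crop: block corners at about (68,132), (148,105), (185,192) and (110,230), so it is yawed by about 20°. The foot spans (362,105) to (700,178), with knobs at (398,135) and (668,125) and the card's top edge at (490,107)–(608,105). In the side crop both bars and the card top edge (460,276)–(577,353) are clear. Next I'll turn these into positions.

```bash
python3 - <<'E'
from h import *
T=lambda x,y:(250+x/4-.4,180+y/4-.4); S=lambda x,y:(250+x/4.6-.4,165+y/4.6-.4)
r=lambda a:np.round(np.array(a)*1000).tolist()
def tri(pt,ps):
    A=[];b=[]
    for n,p in(('top',pt),('side',ps)):
        o,d=ray(n,*p);d/=np.linalg.norm(d);P=np.eye(3)-np.outer(d,d);A.append(P);b.append(P@o)
    return np.linalg.lstsq(np.vstack(A),np.hstack(b),rcond=None)[0]
print('foot top',[r(onz('top',*T(*p),.012)) for p in[(362,105),(705,97),(700,178),(368,186)]])
print('foot side',[r(onz('side',*S(*p),.012)) for p in[(325,322),(650,550),(706,492),(383,260)]])
print('cardtop side',[r(onz('side',*S(*p),.125)) for p in[(460,276),(577,353)]])
print('cardtop top',[r(onz('top',*T(*p),.125)) for p in[(492,106),(609,104)]])
print('block top',[r(onz('top',*T(*p),.012)) for p in[(68,132),(148,105),(185,192),(110,230)]])
print('block side',[r(onz('side',*S(*p),.012)) for p in[(75,190),(165,210),(207,125)]])
# knobs: dark mask, rectified at z=.054
for n in('top','side'):
    im=cv2.imread(f'pics/{n}1.png');v=im.max(2)
    for k,z in((('L'),.054),('R',.054)):
        c=proj(n,(.52,-.02 if k=='L' else -.23,.05));m=(v<60).astype(np.uint8)
        x0,y0=(c-14).astype(int);w=np.zeros_like(m);w[y0:y0+28,x0:x0+28]=m[y0:y0+28,x0:x0+28]
        cs=max(cv2.findContours(w,0,1)[0],key=cv2.contourArea)[:,0]
        W=np.array([onz(n,*p,.041)[:2]*1000 for p in cs],np.float32);print(n,k,cv2.minAreaRect(W))
        # side: upper edge of bar
        if n=='side':
            cols=sorted(set(cs[:,0]));up=[(x,min(np.nonzero(w[:,x])[0])) for x in cols];print(up[0],up[-1],[r(onz(n,x,y,.054)) for x,y in(up[1],up[-2])])
# clip: tail tops
print('cliptop side',[r(onz('side',*S(*p),.099)) for p in[(130,57),(170,68),(105,102),(172,135)]])
E
```

```text
foot top [[558.0, 17.0, 12.0], [564.0, -256.0, 12.0], [499.0, -249.0, 12.0], [493.0, 13.0, 12.0]]
foot side [[496.0, 17.0, 12.0], [508.0, -248.0, 12.0], [564.0, -251.0, 12.0], [559.0, 20.0, 12.0]]
cardtop side [[529.0, -69.0, 125.0], [534.0, -158.0, 125.0]]
cardtop top [[531.0, -72.0, 125.0], [533.0, -157.0, 125.0]]
block top [[537.0, 250.0, 12.0], [559.0, 187.0, 12.0], [489.0, 157.0, 12.0], [459.0, 215.0, 12.0]]
block side [[460.0, 220.0, 12.0], [490.0, 161.0, 12.0], [561.0, 189.0, 12.0]]
top L ((525.5008544921875, -12.723222732543945), (16.139720916748047, 40.8718376159668), 49.43696594238281)
top R ((531.7061157226562, -221.55747985839844), (15.134496688842773, 43.38720703125), 44.108787536621094)
side L ((522.7938842773438, -14.07625961303711), (42.42737579345703, 39.970458984375), 41.22177505493164)
(np.int32(327), np.int64(227)) (np.int32(340), np.int64(224)) [[514.0, 0.0, 54.0], [544.0, -18.0, 54.0]]
side R ((528.4481811523438, -224.18605041503906), (38.229942321777344, 44.81350326538086), 41.29446029663086)
(np.int32(382), np.int64(267)) (np.int32(397), np.int64(265)) [[520.0, -205.0, 54.0], [550.0, -229.0, 54.0]]
cliptop side [[527.0, 222.0, 99.0], [538.0, 194.0, 99.0], [489.0, 208.0, 99.0], [499.0, 155.0, 99.0]]
```

Stand centre ≈ (531,-115) mm with about 1.5° yaw. Left knob ≈ (527,-12), right knob ≈ (533,-221), with bars at about -36° and -42°. With the closing line at +36° the gripper body clears the card, and closing then twists the bar in the tightening direction. Left knob first.

```bash
python3 -m pendant '[0.217,-0.93,0,0.2,0.7,0.217,-0.93,0,0.2,0.7,0.217,-0.93,0,0.2,0.7,0.217,-0.93,0,0.2,0.7,0.217,-0.93,0,0.2,0.7,0.217,-0.93,0,0.2,0.7,0.217,-0.93,0,0.2,0.7,0.217,-0.93,-0.15,0.2,0.7,0.217,-0.93,-0.3,0.2,0.7,0.217,-0.93,-0.3,0.2,0.7]' 40
python3 - <<'E'
from h import *
grab('top','top2.png');grab('side','side2.png')
a=cv2.imread('pics/top2.png')[170:260,300:440];b=cv2.imread('pics/side2.png')[150:290,270:430]
f=lambda a:cv2.resize(a,(400,int(400*a.shape[0]/a.shape[1])),interpolation=cv2.INTER_CUBIC)
a,b=f(a),f(b);o=np.zeros((360,800,3),np.uint8);o[:a.shape[0],:400]=a;o[:b.shape[0],400:]=b[:360];cv2.imwrite('pics/c4.png',o)
E
```

```text
t: 2.33
eef_pos: [0.5221, -0.0125, 0.124]
eef_rot: [0.455, 0.891, -0.002, -0.005]
ft_force: [-0.2, 0.5, 0.4]
width: 0.0614
finger_force: 0.0
```

View pics/c4.png

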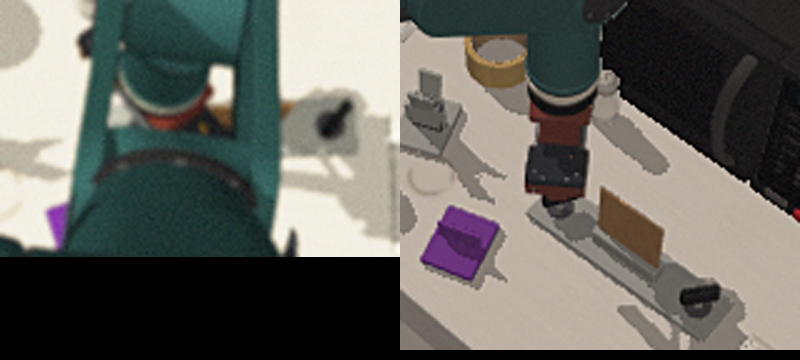

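The top view is blocked by the arm. In the side view the gripper hangs over the left knob and clears the card. Next: settle, descend and close.

```bash
python3 -m pendant '[0,0,0,0,0.7,0,0,0,0,0.7]'; python3 -m pendant '[0,0,-0.1,0,0.7,0,0,-0.19,0,0.7,0,0,-0.19,0,0.7,0,0,-0.19,0,0.7]'
```

```text
t: 2.68
eef_pos: [0.5283, -0.0122, 0.1297]
eef_rot: [0.454, 0.891, 0.001, 0.002]
ft_force: [-0.2, -0.8, 0.2]
width: 0.0616
finger_force: 0.0
t: 3.18
eef_pos: [0.5278, -0.0121, 0.053]
eef_rot: [0.454, 0.891, 0.0, 0.001]
ft_force: [0.6, -0.4, 0.4]
width: 0.0615
finger_force: 0.0
```

```bash
python3 -m pendant '[0,0,0,0,0.1,0,0,0,0,0.1,0,0,0,0,0.1,0,0,0,0,0.1,0,0,0,0,0.1,0,0,0,0,0.1]' 45; python3 -c "
from workcell import robot;s=robot.read_state();print(s['torque'])"
```

```text
t: 3.92
eef_pos: [0.5286, -0.0121, 0.0519]
eef_rot: [0.454, 0.891, 0.001, 0.002]
ft_force: [5.1, 1.7, -2.6]
width: 0.0117
finger_force: 45.0
[ 0.20130079 -0.90334005  0.15603654]
```

```bash
P='python3 -c "from workcell import robot;s=robot.read_state();print(s[\"torque\"])"'
python3 -m pendant '[0,0,0,-0.05,0.1,0,0,0,-0.1,0.1,0,0,0,-0.15,0.1,0,0,0,-0.2,0.1,0,0,0,-0.2,0.1]'; eval "$P"; python3 -m pendant '[0,0,0,-0.03,0.1,0,0,0,-0.06,0.1,0,0,0,-0.06,0.1]';eval "$P"
```

```text
t: 4.55
eef_pos: [0.527, -0.0126, 0.0519]
eef_rot: [0.707, 0.708, -0.0, 0.0]
ft_force: [1.3, -3.2, 2.7]
width: 0.0118
finger_force: 45.0
[-0.6289031  -0.16733228 -0.13187119]
t: 4.92
eef_pos: [0.5269, -0.0122, 0.0519]
eef_rot: [0.769, 0.64, -0.0, 0.0]
ft_force: [0.9, -1.3, 4.1]
width: 0.0138
finger_force: 51.5
[-0.12272409 -0.1691962   1.42682843]
```

The stop was reached: the torque jumped to 1.4 N m. Release, rise, and go over to the right knob.

```bash
python3 -m pendant '[0,0,0,0,0.7,0,0,0,0,0.7,0,0,0,0,0.7,0,0,0,0,0.7,0,0,0.15,0,0.7,0,0,0.3,0,0.7,0,0,0.34,0,0.7,0,0,0.34,0,0.7,0.014,-0.525,0.34,0.26,0.7,0.014,-0.525,0.34,0.26,0.7,0.014,-0.525,0.34,0.26,0.7,0.014,-0.525,0.34,0.26,0.7,0.014,-0.525,0.34,0.26,0.7,0.014,-0.525,0.34,0.26,0.7,0.014,-0.525,0.34,0.26,0.7,0.014,-0.525,0.34,0.26,0.7,0.014,-0.525,0.15,0.26,0.7,0.014,-0.525,0.15,0.26,0.7]' 45
python3 - <<'E'
from h import *
grab('top','top3.png');grab('side','side3.png')
a=cv2.imread('pics/top3.png')[170:260,300:440];b=cv2.imread('pics/side3.png')[150:290,270:430]
f=lambda a:cv2.resize(a,(400,int(400*a.shape[0]/a.shape[1])),interpolation=cv2.INTER_CUBIC)
a,b=f(a),f(b);o=np.zeros((360,800,3),np.uint8);o[:a.shape[0],:400]=a;o[:b.shape[0],400:]=b[:360];cv2.imwrite('pics/c5.png',o)
E
```

```text
t: 7.18
eef_pos: [0.5299, -0.2201, 0.1088]
eef_rot: [0.454, 0.891, 0.0, -0.003]
ft_force: [-0.4, 0.3, 0.4]
width: 0.0612
finger_force: 0.0
```

View pics/c5.png

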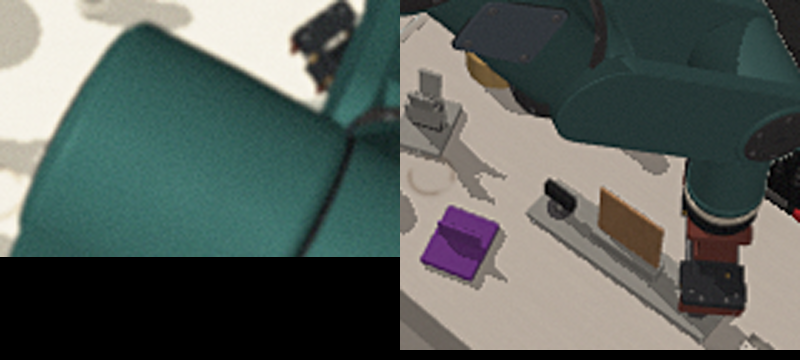

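In the side crop, the left knob at (560,197) now lies parallel to the card, so it is tight. The gripper hangs over the right knob at (712,290). Descend, grip and turn.

```bash
P='python3 -c "from workcell import robot;s=robot.read_state();print(s[\"torque\"])"'
python3 -m pendant '[0,0,-0.08,0,0.7,0,0,-0.15,0,0.7,0,0,-0.15,0,0.7,0,0,-0.15,0,0.1,0,0,-0.15,0,0.1,0,0,-0.15,0,0.1,0,0,-0.15,0,0.1,0,0,-0.15,0,0.1,0,0,-0.15,0,0.1]' 45; eval "$P"
python3 -m pendant '[0,0,0,-0.05,0.1,0,0,0,-0.1,0.1,0,0,0,-0.15,0.1,0,0,0,-0.2,0.1,0,0,0,-0.2,0.1]'; eval "$P"; python3 -m pendant '[0,0,0,-0.03,0.1,0,0,0,-0.06,0.1,0,0,0,-0.06,0.1]';eval "$P"
```

```text
t: 8.4
eef_pos: [0.5343, -0.2221, 0.052]
eef_rot: [0.454, 0.891, 0.001, 0.002]
ft_force: [4.7, 3.2, -2.2]
width: 0.0119
finger_force: 44.9
[ 0.3634957  -0.83293044  0.10786234]
t: 9.02
eef_pos: [0.5327, -0.2226, 0.052]
eef_rot: [0.707, 0.708, -0.0, 0.001]
ft_force: [-0.5, -3.4, 3.0]
width: 0.0115
finger_force: 45.0
[-0.44224658  0.1190926  -0.06559928]
t: 9.4
eef_pos: [0.5326, -0.2222, 0.052]
eef_rot: [0.769, 0.64, -0.0, 0.0]
ft_force: [-0.4, -0.8, 5.2]
width: 0.0142
finger_force: 50.4
[0.01997472 0.09229861 1.28596437]
```

Both knobs are at their stops. Release, rise, and move towards the clip at about (512,202) mm with yaw about 22°.

```bash
python3 -m pendant '[0,0,0,0,0.9,0,0,0,0,0.9,0,0,0,0,0.9,0,0,0,0,0.9,0,0,0.15,0,0.9,0,0,0.3,0,0.9,0,0,0.36,0,0.9,0,0,0.36,0,0.9,-0.05,0.8,0.36,0.182,0.9,-0.05,0.8,0.36,0.182,0.9,-0.05,0.8,0.36,0.182,0.9,-0.05,0.8,0.36,0.182,0.9,-0.05,0.8,0.36,0.182,0.9,-0.05,0.8,0.36,0.182,0.9,-0.05,0.8,0.36,0.182,0.9,-0.05,0.8,0.36,0.182,0.9]' 30
python3 -m pendant '[0,0.26,0,0,0.9,0,0.26,0,0,0.9,0,0.26,0,0,0.9,0,0.26,0,0,0.9,0,0.26,0,0,0.9]'
python3 - <<'E'
from h import *
grab('top','top4.png');grab('side','side4.png')
a=cv2.imread('pics/top4.png')[180:250,250:350];b=cv2.imread('pics/side4.png')[120:220,240:340]
f=lambda a:cv2.resize(a,(400,int(400*a.shape[0]/a.shape[1])),interpolation=cv2.INTER_CUBIC)
a,b=f(a),f(b);o=np.zeros((400,800,3),np.uint8);o[:a.shape[0],:400]=a;o[:b.shape[0],400:]=b[:400];cv2.imwrite('pics/c6.png',o)
E
```

```text
t: 11.4
eef_pos: [0.5123, 0.0966, 0.1949]
eef_rot: [0.56, 0.828, -0.001, -0.0]
ft_force: [1.0, -0.1, -0.0]
width: 0.079
finger_force: 0.0
t: 12.02
eef_pos: [0.5125, 0.2003, 0.1955]
eef_rot: [0.56, 0.828, -0.0, -0.0]
ft_force: [-0.3, -0.2, 1.1]
width: 0.0788
finger_force: 0.0
```

View pics/c6.png

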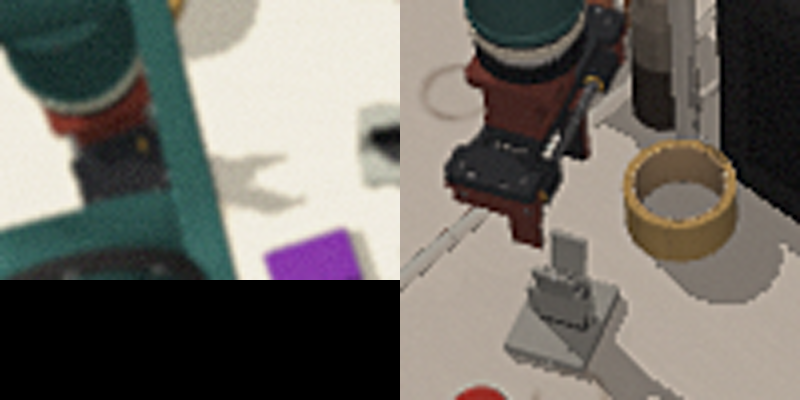

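In the side crop the clip at (565,280) stands right under the open fingers, with matching yaw. Descend and squeeze.

```bash
python3 -m pendant '[0,0,-0.1,0,0.9,0,0,-0.18,0,0.9,0,0,-0.25,0,0.9,0,0,-0.255,0,0.9,0,0,-0.255,0,0.9]' 30
python3 -m pendant '[0,0,0,0,0.2,0,0,0,0,0.2,0,0,0,0,0.2,0,0,0,0,0.2,0,0,0,0,0.2,0,0,0,0,0.2,0,0,0,0,0.2]' 30
```

```text
t: 12.75
eef_pos: [0.5129, 0.2018, 0.0943]
eef_rot: [0.56, 0.829, 0.0, 0.0]
ft_force: [-0.4, 1.3, -0.7]
width: 0.079
finger_force: 0.0
t: 13.62
eef_pos: [0.5103, 0.2012, 0.0954]
eef_rot: [0.559, 0.829, -0.002, -0.001]
ft_force: [-8.7, -4.9, 24.1]
width: 0.026
finger_force: 30.3
```

It is nearly fully open (26 mm). The lateral and vertical loads mean the tool sits a few mm off, so I'll relieve that and squeeze a bit harder.

```bash
python3 -m pendant '[-0.003,-0.001,0.002,0,0.2,-0.006,-0.002,0.004,0,0.2,-0.006,-0.002,0.004,0,0.2,-0.006,-0.002,0.004,0,0.2]' 45
```

```text
t: 14.12
eef_pos: [0.5082, 0.2006, 0.0958]
eef_rot: [0.559, 0.829, -0.001, -0.001]
ft_force: [-5.2, -2.6, 11.5]
width: 0.0244
finger_force: 43.9
```

Fully open (24.4 mm). Lift.

```bash
python3 -m pendant '[-0.003,-0.001,0.01,0,0.2,-0.003,-0.001,0.03,0,0.2,-0.003,-0.001,0.06,0,0.2,-0.003,-0.001,0.12,0,0.2,-0.003,-0.001,0.22,0,0.2,-0.003,-0.001,0.32,0,0.2,-0.003,-0.001,0.37,0,0.2,-0.003,-0.001,0.37,0,0.2]' 45
python3 - <<'E'
from h import *
grab('side','side5.png')
b=cv2.imread('pics/side5.png')[90:220,220:380];cv2.imwrite('pics/c7.png',cv2.resize(b,None,fx=4.5,fy=4.5,interpolation=cv2.INTER_CUBIC))
E
```

```text
t: 15.12
eef_pos: [0.5102, 0.2012, 0.2456]
eef_rot: [0.559, 0.829, 0.002, 0.002]
ft_force: [0.5, 0.2, -0.7]
width: 0.0232
finger_force: 45.0
```

View pics/c7.png

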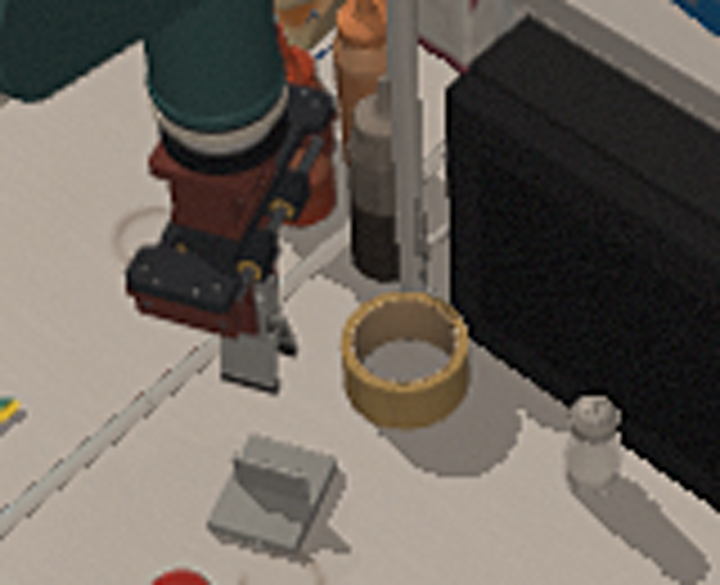

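The clip is held with its jaws gaping, its near lip at crop (221,377)–(277,391), and the tab at (272,480) is empty. I'll check the clip's pose in the grip against the calibration.

```bash
python3 - <<'E'
from h import *
f=lambda x,y:(220+x/4.5-.4,90+y/4.5-.4)
c=np.array([.5102,.2012,.2456]);ux=np.array([.927,.374,0]);uy=np.array([-.374,.927,0])
for s,p in((1,(221,377)),(-1,(277,391))):
    e=c-.019*ux+s*.02*uy;e[2]=.1616;print(f(*p),proj('side',e))
    w=onz('side',*f(*p),.1616)-c;print((w@ux)*1000,(w@uy)*1000)
E
```

```text
(268.7111111111111, 173.37777777777777) [268.30011902 174.5673726 ]
-14.47412729026413 20.576277896449106
(281.15555555555557, 176.48888888888888) [280.65227539 178.08765991]
-12.999780601867666 -19.14350585876663
```

Within calibration accuracy the clip is centred and upright. Carry it over the card.

```bash
python3 -m pendant '[0.05,-0.793,0,-0.113,0.2,0.05,-0.793,0,-0.113,0.2,0.05,-0.793,0,-0.113,0.2,0.05,-0.793,0,-0.113,0.2,0.05,-0.793,0,-0.113,0.2,0.05,-0.793,0,-0.113,0.2,0.05,-0.793,0,-0.113,0.2,0.05,-0.793,0,-0.113,0.2,0.05,-0.793,0,-0.113,0.2,0.05,-0.793,0,-0.113,0.2]' 45
python3 -m pendant '[0,0,-0.04,0,0.2,0,0,-0.08,0,0.2,0,0,-0.12,0,0.2,0,0,-0.16,0,0.2,0,0,-0.16,0,0.2,0,0,-0.16,0,0.2]' 45
python3 - <<'E'
from h import *
grab('side','side6.png');grab('top','top6.png')
b=cv2.imread('pics/side6.png')[190:270,310:410];cv2.imwrite('pics/c8.png',cv2.resize(b,None,fx=7,fy=7,interpolation=cv2.INTER_CUBIC))
E
```

```text
t: 16.42
eef_pos: [0.5288, -0.1154, 0.2433]
eef_rot: [0.696, 0.718, -0.0, -0.0]
ft_force: [0.2, 0.7, -0.5]
width: 0.0232
finger_force: 45.0
t: 17.18
eef_pos: [0.529, -0.1165, 0.1793]
eef_rot: [0.697, 0.717, -0.0, 0.0]
ft_force: [0.7, 0.1, 0.7]
width: 0.0231
finger_force: 45.0
```

View pics/c8.png

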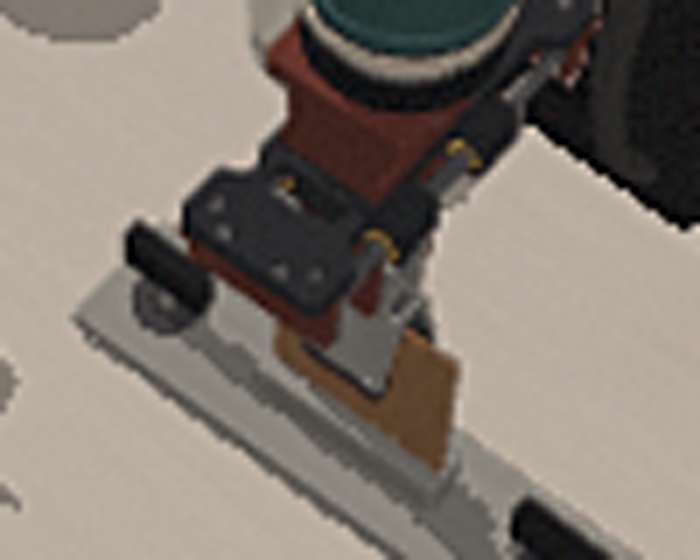

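The jaws straddle the card, lip at crop (305,343)–(380,395), and the card shows on both sides of the clip. Both knobs lie parallel to the card, and the wrist force is about 0. I'll trim x by 1 mm and check the centring along y.

```bash
python3 -m pendant '[0.003,0,0,0,0.2,0.003,0,0,0,0.2,0.003,0,0,0,0.2]' 45
python3 - <<'E'
from h import *
for p in((305,343),(380,395)): 
    for x in(.510,.515):
        o,d=ray('side',310+p[0]/7-.4,190+p[1]/7-.4);print(x,np.round(o+d*(x-o[0])/d[0],4))
# card lower-visible right edge top corner
print(onz('side',310+460/7-.4,190+358/7-.4,.125))
E
```

```text
t: 17.65
eef_pos: [0.5301, -0.1164, 0.1794]
eef_rot: [0.697, 0.717, 0.0, 0.0]
ft_force: [0.0, 0.1, -1.3]
width: 0.0233
finger_force: 45.0
0.51 [ 0.51   -0.0992  0.1037]
0.515 [ 0.515  -0.0956  0.0929]
0.51 [ 0.51   -0.1384  0.1068]
0.515 [ 0.515  -0.1352  0.096 ]
[ 0.53584207 -0.15746335  0.125     ]
```

```bash
python3 -m pendant '[0,0.003,-0.004,0,0.2,0,0.003,-0.008,0,0.2,0,0.003,-0.008,0,0.2,0,0.003,-0.008,0,0.2,0,0.003,-0.008,0,0.2,0,0.003,-0.008,0,0.2]' 45
python3 -c "
from workcell import robot;s=robot.read_state();print(s['ft_force'],s['torque'],s['eef_pos'],abs(s['joint_vel']).max());print(robot.job_done())"
```

```text
t: 18.4
eef_pos: [0.53, -0.1152, 0.1761]
eef_rot: [0.697, 0.717, -0.0, -0.0]
ft_force: [0.7, -0.0, -0.3]
width: 0.0227
finger_force: 45.0
[ 0.68219094 -0.00623275 -0.34478361] [-0.02087829  0.0511132  -0.00582072] [ 0.53000622 -0.11521849  0.17606227] 0.0015928557024136728
the job is handed in; nothing more can be done
None
```

I handed the job in at 18.4 s: both knobs are turned to their end stops, and the clip is held wide open and upright over the middle of the card's top edge. The card reaches an estimated 24–33 mm up between the jaws, and the near-zero wrist force suggests nothing is touching it. That depth was worked out from poses, not seen directly.

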